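Register a die bar and hold the cam clamp at full throw

TASK

Slide the long aluminium die bar home in the fixture, flat on the base plate with its long edge flush against the fence and its end flush against the end stop, while the clamp is still open. Then swing the sprung cam lever a quarter turn to the top of its cam, where it points straight away from the fence and the jaw pinches the bar, and finish still holding the lever there with the gripper, because it has no latch and springs open when let go. Leave the other things on the bench where they are.

Things in the scene. Friction and masses are not known exactly. Their poses are not given: they have to be found in the camera images.
- bar: loose aluminium bar, 30 mm (its x) by 140 mm (its y) by 12 mm thick, about 0.14 kg, with three shallow dark dimples along the top; origin at the centre of its underside. It starts lying askew on the right-hand part of the base plate
- jig: fixed clamping fixture: steel base plate 12 mm thick on the table. Origin on the table; the plate spans x -90 to 130 mm and y -200 to 125 mm of the fixture's frame (x leads away from the robot, y to the left along the fence). The plate at y below -3 mm is open, and a bar fully home sticks out 60 mm beyond the fence's right end, so it can be gripped there
- fence (a point): middle of the fence's working face, at plate level; the face looks to the fixture's +x (at x = -60 mm) and runs from y = 10 to 105 mm; the fence is 15 mm wide, stands on the robot's side and rises 16 mm above the plate
- end_stop (a point): middle of the end stop's working face, at plate level; the face looks to the fixture's -y (at y = 90 mm), from x = -60 to -25 mm; 15 mm thick, rises 16 mm above the plate, at the fence's left end
- nest (a point): point on the plate's top where the centre of the underside of the bar lies when it is fully home (long edge against the fence, end against the end stop); axes as the fixture's, so the bar's y axis then lies along the nest's y, either way round. At x = -45, y = 20, z = 12 mm of the fixture
- cam_pivot (a point): the vertical axis of the cam lever, at x = 45, y = 20, z = 50 mm of the fixture; axes as the fixture's
- cam_lever (a joint): lever angle, rad, clockwise from above. 0: open, on its stop, pointing along the fixture's +y, parallel to the fence. 1.571: top of the cam (jaw 14 mm forward), pointing along the fixture's +x, straight away from the fence. Turns on to 2.2, but the lift falls beyond the top. A spring always pulls it to 0: about 2 N at the knob when open, 6 to 7 N at the top
- knob (a point): centre of the lever's black upright cylindrical knob, 24 mm diameter, 90 mm from the cam pivot, moving with the lever; the point lies 80 mm above the table, the knob's top is 91 mm above the table and its free part is 45 mm tall down to the flat lever arm (16 mm wide, top 46 mm above the table)
- jaw_pad: rubber tip of the sliding jaw, 24 mm wide (y = 8 to 32 mm), facing the fence, between guides 20 mm high at y = -3 to 43, x = -12 to 0 mm. Open, its face is at x = -20 mm and its origin at the fixture's. It moves to -x, meets a homed bar after 10 mm and is pushed in 4 mm (about 10 N) at the top of the cam
- die: loose plain steel cylinder, 26 mm diameter, 22 mm tall, standing on the base plate; origin at the centre of its underside; not to be disturbed
- bobbin: loose small thread bobbin, 26 mm diameter, 26 mm tall, standing on the base plate; origin at the centre of its underside; not to be disturbed
- ribbon_spool: loose flat white ribbon spool, 84 mm diameter, 28 mm tall, on the table beyond the fixture; origin at the centre of its underside; not to be disturbed
- cord_spool: loose black cord spool with card flanges, 64 mm diameter, 60 mm tall, on the table to the right of the fixture; origin at the centre of its underside; not to be disturbed
- stud_jar: loose closed jar, 54 mm diameter, 60 mm tall, on the table beyond the fixture on the left; origin at the centre of its underside; not to be disturbed
- tape_roll: loose ring-shaped roll, 80 mm diameter, 24 mm tall, on the table to the left of the fixture; origin at the centre of its underside; not to be disturbed
- screwdriver: loose screwdriver, about 170 mm long, lying on the table beyond the fixture; origin under the middle of it; not to be disturbed
There are look-alikes about, which are no part of the job. There is more than one size of the bar; the one meant has the size given above.

How it is judged:
By the outcome, as a careful person would: the job done as asked, in the order asked, and still so for the second after the job is handed in, while the arm keeps its last pose, push and grip.
It also fails if it takes over 51 s, if anything falls off the work surface, if the arm or the gripper's body presses on something with over 40 N, if the wrist force passes 120 N, or if a joint passes its speed limit or range.

ROBOT

A 6-joint arm with a two-finger parallel gripper is mounted at the origin on the work surface. World frame = base frame: x ahead of the robot, y to its left, z up, the work surface at z = 0. Lengths are in m, angles in degrees, forces in N, time in s.
With the tool pointing down it reaches from about 0.3 to 0.75 m from the base axis. Payload 8.5 kg.
Tool frame: the origin (TCP) lies between the finger pads; the fingertips stand 25 mm ahead of it and the grasp point (between the pads) lies 6 mm ahead of it; z points along the fingers, y is the direction in which the jaws open and shut (so a half turn about z gives the same grasp; the last joint's range is limited). The gripper opens to 85 mm and grips with 20 to 120 N. Pads are 22 mm wide; open, the fingers measure 114 mm over their backs; the gripper's body (76 mm by 85 mm) begins 54 mm behind the grasp point. The pads swing forward as they close: fully open they stand 13 mm farther back than shut.
Start: joints at [-84.013, 21.807, 74.336, -0, 83.858, -12.336], TCP at [0.173, -0.522, 0.256] pointing down, gripper open.
Joint ranges: [-178.18, 178.18], [-50.72, 133.34], [12.68, 142.11], [-81.47, 261.47], [9.98, 163.14], [-165.26, 165.26]. Speed limits (degrees/s): [136.94, 136.94, 180, 180, 180, 180].

INTERFACE

Orientations are given as a 3x3 rotation matrix whose columns are the frame's x, y, z axes.
In Python, from plant import read_state, camera, hand_in gives the robot as it stands. The module is installed in compiled form; this text tells all that it offers.
- The arm moves only by the tool send_rows, never from a script. Its argument "increments" is a list of rows, each a list of 7 numbers: the shift along the tool's x, y, z in cm, then the turn, a rotation vector about the tool's x, y, z in rad, then the finger opening in cm, from 0 to 8.54. A call has 1 to 10 rows; each row is the pose to reach, as a shift and turn from the pose measured when the call began, along the tool's axes at that moment; what a row does not reach only later rows make up. A row lasts 1/12 s, in which the tool goes at most 41.7 mm and 7.16 degrees, less where a joint would pass 70% of its speed; a pose out of reach is approached as far as the arm can. A call with a gripper value outside its range is refused whole. The fingers move at their own pace and stop on an object; "force" is the grip in N (left out, the last holds). Time passes only in rows, so rows that repeat a pose let the fingers close. It gives the time, the measured TCP pose, the force and the opening at its end, in the units of the state.
- read_state(): the state, without advancing time (a new reading comes with each control period).
- camera(name): name is "side" or "top"; returns a dict with "frame" (400x640x3 uint8, red, green, blue), "fx", "fy", "cx", "cy" (pixels), "world_from_camera" (4x4, takes a point from camera to world coordinates). Camera axes: x right, y down, z forward; pixel columns grow to the right and rows downward; lengths in m; the calibration is good to about 2 mm. A picture is of the moment at which its call begins. There is no depth.
- hand_in(): hands the job in, once; it reports no verdict.
The state is a dict: "time_s": time; "qpos": joint angles; "dq": joint speeds; "effort": joint torques, N m; "position": TCP position; "eef_rot": TCP orientation; "ft_force": force on the tool from outside, world axes, zero at the start; "moment": the same for the moment, N m; "gripper_width": opening from 0.0 (shut) to 1.0 (fully open).
Only numpy, scipy, OpenCV 4.12 (cv2) and the standard library are available. Lean on these libraries where they do the work, as an engineer would, in place of code of your own. Each camera call takes 0.05 s, during which the arm holds its last target. There are 200 camera calls.

## Working session

There is one attempt and no reset: what is moved stays moved. The work goes in short steps, Python scripts to look and compute and a tool call to move; the robot and the scene stay as the last step left them, time stands still between calls to the robot, and variables do not carry over. Pictures are saved under pics/ and viewed, and the job is handed in when it is done.

Besides the shell and the picture viewer there is one more tool, called after ">>>" as name(argument=value, ...), one argument or row to a line, values as JSON. send_rows: Moves the arm, as the interface text tells. Its arguments: {"type":"object","properties":{"increments":{"type":"array","items":{"type":"array","items":{"type":"number"}}},"force":{"type":"number"}},"required":["increments"]}

```bash
mkdir -p pics; python3 - <<'E'
from plant import *
import cv2,numpy as np
s=read_state();print({k:np.round(v,3).tolist() for k,v in s.items()})
for n in("side","top"):
    c=camera(n);cv2.imwrite(f"pics/{n}0.png",c["frame"][:,:,::-1]);print(n,c["fx"],c["fy"],c["cx"],c["cy"],np.round(c["world_from_camera"],4).tolist())
E
```

```text
{'time_s': 0.0, 'qpos': [-84.013, 21.84, 74.386, -0.0, 83.857, -12.334], 'dq': [0.006, -0.013, 0.037, 0.118, -0.123, -0.069], 'effort': [0.001, -44.847, -23.127, -0.0, 0.005, 0.0], 'position': [0.173, -0.522, 0.256], 'eef_rot': [[0.949, 0.314, -0.0], [0.314, -0.949, 0.001], [0.0, -0.001, -1.0]], 'ft_force': [0.614, -0.416, 0.026], 'moment': [0.01, -0.034, 0.017], 'gripper_width': 1.0}
side 413.816369711215 413.816369711215 320.5496619484526 201.88007393689895 [[0.9937, -0.0889, 0.0685, 0.5056], [-0.1106, -0.6705, 0.7336, -0.6665], [-0.0192, -0.7366, -0.6761, 0.6649], [0.0, 0.0, 0.0, 1.0]]
top 440.3004802485942 440.3004802485942 322.10187278828806 197.08346942415514 [[0.0047, -0.9968, 0.0799, 0.4621], [-1.0, -0.0044, 0.0037, -0.0159], [-0.0034, -0.0799, -0.9968, 1.2586], [0.0, 0.0, 0.0, 1.0]]
```

View pics/side0.png

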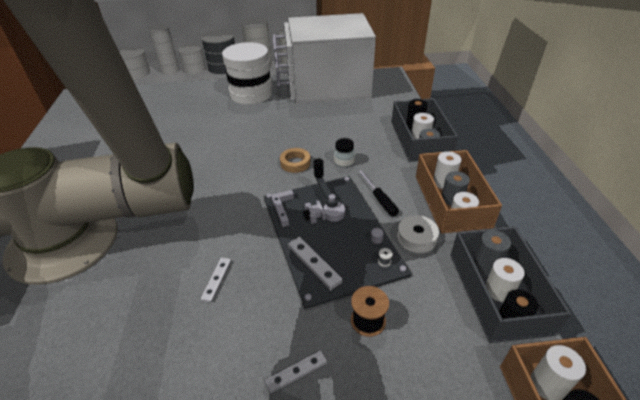

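View pics/top0.png

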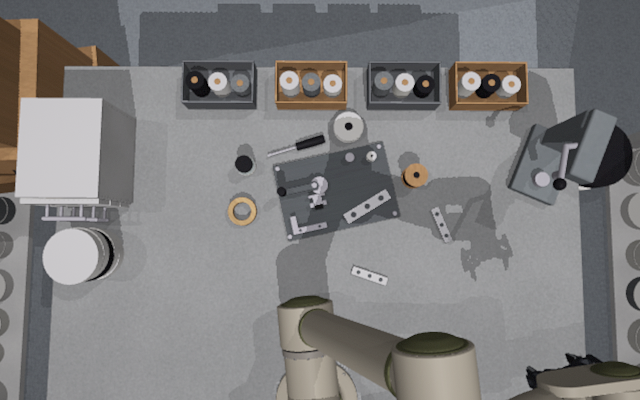

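The bar with three dimples lies on the plate, at about (366,206) in top and (314,263) in side. The plate's corners, fence L (~(305,228) top) and knob (282,191 top; 318,168 side) can also be seen. Next I'll zoom in.

```bash
python3 - <<'E'
import cv2
t=cv2.imread("pics/top0.png")[130:250,260:420];cv2.imwrite("pics/t1.png",cv2.resize(t,None,fx=5,fy=5,interpolation=cv2.INTER_CUBIC))
t=cv2.imread("pics/side0.png")[150:310,245:425];cv2.imwrite("pics/s1.png",cv2.resize(t,None,fx=3.75,fy=3.75,interpolation=cv2.INTER_CUBIC))
E
```

```text
(no output)
```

View pics/t1.png

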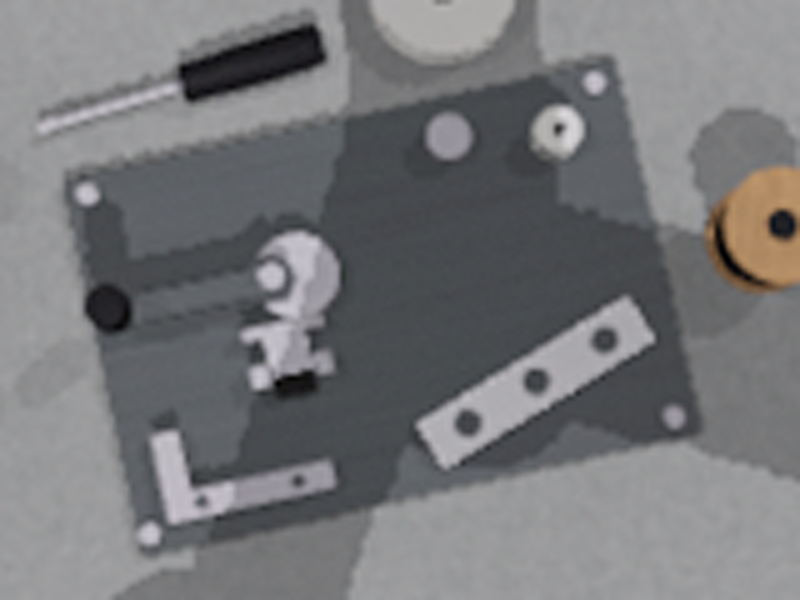

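View pics/s1.png

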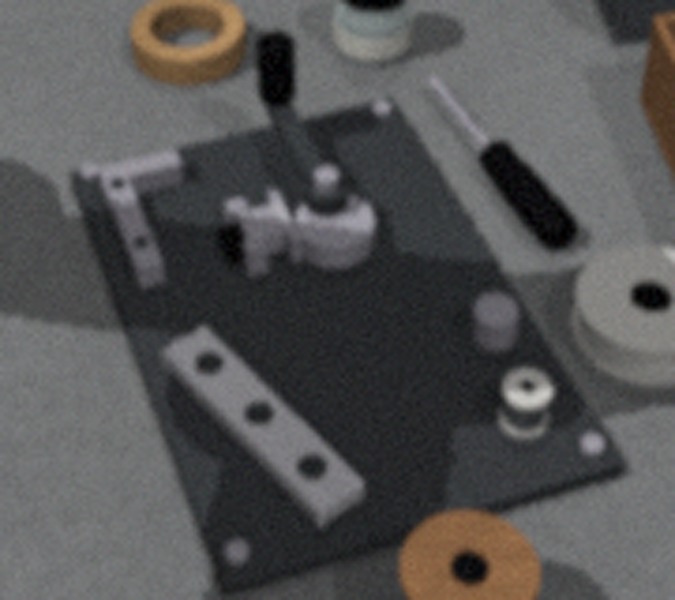

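```bash
cat > h.py <<'E'
import numpy as np, cv2
from scipy.optimize import least_squares
from plant import *
CAL={"side":(413.816,320.55,201.88,np.array([[0.9937,-0.0889,0.0685,0.5056],[-0.1106,-0.6705,0.7336,-0.6665],[-0.0192,-0.7366,-0.6761,0.6649]])),
"top":(440.3,322.102,197.083,np.array([[0.0047,-0.9968,0.0799,0.4621],[-1.0,-0.0044,0.0037,-0.0159],[-0.0034,-0.0799,-0.9968,1.2586]]))}
def proj(n,P):
    f,cx,cy,T=CAL[n];q=(np.atleast_2d(P)-T[:,3])@T[:,:3];return np.c_[f*q[:,0]/q[:,2]+cx,f*q[:,1]/q[:,2]+cy]
def rz(a):return np.array([[np.cos(a),-np.sin(a),0],[np.sin(a),np.cos(a),0],[0,0,1]])
def onplane(n,uv,z):
    f,cx,cy,T=CAL[n];uv=np.atleast_2d(uv);d=np.c_[(uv[:,0]-cx)/f,(uv[:,1]-cy)/f,np.ones(len(uv))]@T[:,:3].T
    return T[:,3]+d*((z-T[2,3])/d[:,2])[:,None]
def tri(a,b):
    return least_squares(lambda p:np.r_[proj("top",p)[0]-a,proj("side",p)[0]-b],[.45,-.1,.02]).x
def fit(obs,p0,free=4):
    # obs: list of (view,uv,local mm); p=x,y,yaw,z
    f=lambda p:np.concatenate([(proj(n,rz(p[2])@(np.array(l)/1e3)+[p[0],p[1],p[3] if free==4 else 0])[0]-uv) for n,uv,l in obs])
    r=least_squares(f,p0,loss="soft_l1");return r.x,np.round(f(r.x).reshape(-1,2),1)
E
python3 - <<'E'
from h import *
Z=lambda n,u,v:(np.array([u,v])+.5)/(5 if n=="top" else 3.75)-.5+(np.array([260,130]) if n=="top" else np.array([245,150]))
o=[("top",67,173,(130,125,12)),("top",615,57,(130,-200,12)),("top",702,432,(-90,-200,12)),("top",140,553,(-90,125,12)),
("top",190,492,(-60,90,28)),("top",332,460,(-60,10,28)),("top",180,430,(-25,90,28)),("top",108,306,(45,110,91)),
("side",392,98,(130,125,12)),("side",625,465,(130,-200,12)),("side",220,580,(-90,-200,12)),("side",75,175,(-90,125,12)),("side",276,38,(45,110,91))]
p,r=fit([(n,Z(n,u,v),l) for n,u,v,l in o],[.45,0,.2,0]);print("jig",p,np.degrees(p[2]));print(r.tolist())
td=[(468,423),(536,380),(604,340)];sd=[(209,362),(260,412),(313,466)]
D=np.array([tri(Z("top",*a),Z("side",*b)) for a,b in zip(td,sd)]);print(D)
C=onplane("top",[Z("top",*a) for a in [(415,427),(628,295),(657,340),(445,470)]],.024)
print("bar corners",C,np.linalg.norm(np.diff(C,axis=0),axis=1),C.mean(0))
L=(np.r_[D,C]-[p[0],p[1],0])@rz(p[2])*1e3;print("in jig mm\n",L.round(1))
e=(C[1]-C[0]+C[2]-C[3]);print("bar axis deg",np.degrees(np.arctan2(e[1],e[0])))
print("nest",rz(p[2])@[-.045,.02,.012]+[p[0],p[1],0])
print("knob tri",tri(Z("top",108,306),Z("side",276,38)))
for nm,(u,v),z in [("die",(449,136),.034),("bobbin",(558,130),.038)]:
    w=onplane("top",Z("top",u,v),z)[0];print(nm,w,(w-[p[0],p[1],0])@rz(p[2])*1e3)
w=onplane("top",[416,175],.06)[0];print("cord",w,(w-[p[0],p[1],0])@rz(p[2])*1e3)
E
```

```text
jig [ 0.55410817 -0.01840433  0.2177162  -0.00137553] 12.47421934159478
[[-0.7, 0.6], [0.5, 0.1], [0.4, -0.0], [0.5, 0.1], [0.1, -0.8], [-0.3, -0.4], [-0.5, -0.6], [-0.4, -0.8], [-0.0, -0.4], [-0.5, -0.2], [0.1, 1.5], [-1.2, -0.9], [0.0, 0.8]]
[[ 0.51417444 -0.09867595  0.02327518]
 [ 0.53851096 -0.13695052  0.02290786]
 [ 0.56185072 -0.17539599  0.02225707]]
bar corners [[ 0.51092599 -0.06901823  0.024     ]
 [ 0.58581233 -0.18888952  0.024     ]
 [ 0.5604607  -0.20501497  0.024     ]
 [ 0.48693298 -0.08583242  0.024     ]] [0.14134033 0.03004556 0.14003859] [ 0.536033   -0.13718879  0.024     ]
in jig mm
 [[ -56.3  -69.8   23.3]
 [ -40.8 -112.4   22.9]
 [ -26.4 -155.    22.3]
 [ -53.1  -40.1   24. ]
 [  -5.9 -173.3   24. ]
 [ -34.1 -183.6   24. ]
 [ -80.2  -51.3   24. ]]
bar axis deg -58.166356320902985
nest [ 0.50585046 -0.00859647  0.012     ]
knob tri [0.57318865 0.09737719 0.09272177]
die [ 0.67416651 -0.08753735  0.034     ] [102.2914006  -93.43366112  34.        ]
bobbin [ 0.67712205 -0.14835806  0.038     ] [  92.03988623 -153.4569929    38.        ]
cord [ 0.62001591 -0.26845018  0.06      ] [  10.34190109 -258.37918517   60.        ]
```

```bash
cat >> h.py <<'E'
from scipy.spatial.transform import Rotation as Ro
J=np.array([.5541,-.0184,0]);A=12.47
def j2w(x,y,z):return rz(np.radians(A))@(np.array([x,y,z])/1e3)+J
def inc(pos,yaw,show=True):
    s=read_state();R=np.array(s["eef_rot"]);a=np.radians(yaw)
    T=np.c_[[np.cos(a),np.sin(a),0],[np.sin(a),-np.cos(a),0],[0,0,-1]]
    v=Ro.from_matrix(R.T@T).as_rotvec()
    print("t",round(float(s["time_s"]),2),"inc",((R.T@(np.array(pos)-s["position"]))*100).round(2),v.round(3),"F",np.round(s["ft_force"],1),"q",np.round(s["qpos"],0),"w",round(float(s["gripper_width"]),3))
E
python3 -c "
from h import *
inc([.559,-.173,.2],121.8)
w=onplane('top',[244,160],.06)[0];print('jar in jig',(w-J)@rz(np.radians(A))*1e3)"
```

```text
t 0.1 inc [ 47.62 -20.97   5.62] [-1.000e-03 -1.000e-03 -1.806e+00] F [-0.3 -0.1 -0.1] q [-84.  22.  74.   0.  84. -12.] w 0.997
jar in jig [150.98832212 194.28679067  60.        ]
```

>>> send_rows(
  increments=[
    [47.6, -21.0, 5.6, 0, 0, -1.806, 5.0],
    [47.6, -21.0, 5.6, 0, 0, -1.806, 5.0],
    [47.6, -21.0, 5.6, 0, 0, -1.806, 5.0],
    [47.6, -21.0, 5.6, 0, 0, -1.806, 5.0],
    [47.6, -21.0, 5.6, 0, 0, -1.806, 5.0],
    [47.6, -21.0, 5.6, 0, 0, -1.806, 5.0],
    [47.6, -21.0, 5.6, 0, 0, -1.806, 5.0],
    [47.6, -21.0, 5.6, 0, 0, -1.806, 5.0],
    [47.6, -21.0, 5.6, 0, 0, -1.806, 5.0],
    [47.6, -21.0, 5.6, 0, 0, -1.806, 5.0],
  ],
)

```text
time_s: 0.93
position: [0.4812, -0.2423, 0.2112]
eef_rot: [[-0.005, 1.0, -0.0], [1.0, 0.005, 0.001], [0.001, -0.0, -1.0]]
ft_force: [0.9, -1.0, -0.3]
gripper_width: 0.585
```

```bash
python3 -c "
from h import *
inc([.559,-.173,.1],121.8)"
```

```text
t 0.93 inc [ 6.87  7.82 11.13] [ 0.    -0.001 -0.55 ] F [ 0.9 -1.  -0.3] q [-39.  23.  81.   0.  77. -40.] w 0.585
```

>>> send_rows(
  increments=[
    [6.9, 7.8, 8, 0, 0, -0.55, 5.0],
    [6.9, 7.8, 10, 0, 0, -0.55, 5.0],
    [6.9, 7.8, 11, 0, 0, -0.55, 5.0],
    [6.9, 7.8, 11, 0, 0, -0.55, 5.0],
    [6.9, 7.8, 11, 0, 0, -0.55, 5.0],
    [6.9, 7.8, 11, 0, 0, -0.55, 5.0],
    [6.9, 7.8, 11, 0, 0, -0.55, 5.0],
    [6.9, 7.8, 11, 0, 0, -0.55, 5.0],
  ],
)

```text
time_s: 1.6
position: [0.5588, -0.1733, 0.102]
eef_rot: [[-0.525, 0.851, 0.001], [0.851, 0.525, 0.001], [0.0, 0.001, -1.0]]
ft_force: [0.2, -0.4, 0.9]
gripper_width: 0.585
```

```bash
cat > look.py <<'E'
import sys
from h import *
n,tag,u,v,w,hh,s=sys.argv[1:];u,v,w,hh=map(int,(u,v,w,hh));s=float(s)
f=camera(n)["frame"][v:v+hh,u:u+w,::-1];cv2.imwrite(f"pics/{tag}.png",cv2.resize(f,None,fx=s,fy=s,interpolation=cv2.INTER_CUBIC))
E
python3 look.py side s2 245 150 180 160 3.75; python3 -c "
from h import *
inc([.559,-.173,.04],121.8)"
```

```text
t 1.65 inc [0.02 0.03 6.22] [ 0.001  0.    -0.002] F [0.1 0.2 0.2] q [-29.  34.  81.   0.  65. -61.] w 0.589
```

View pics/s2.png

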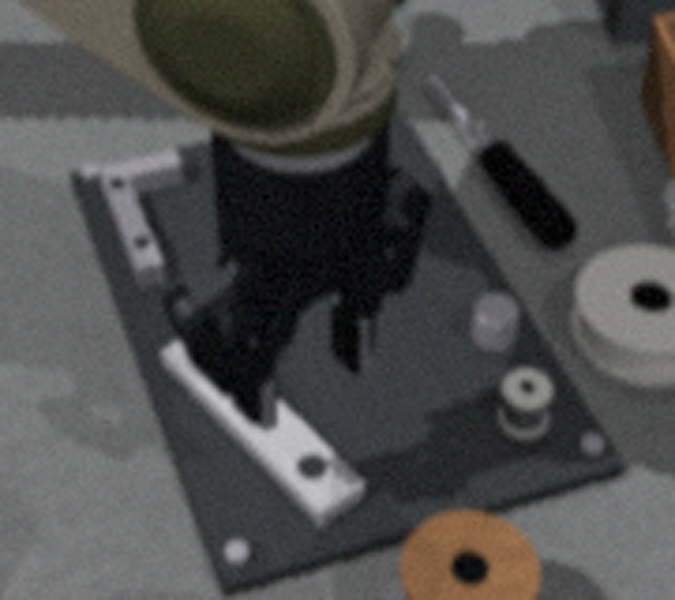

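The fingers straddle the bar near its right-hand dimple, so I'll descend and grip.

>>> send_rows(
  increments=[
    [0, 0, 3, 0, 0, 0, 5.0],
    [0, 0, 5, 0, 0, 0, 5.0],
    [0, 0, 5.8, 0, 0, 0, 5.0],
    [0, 0, 6.3, 0, 0, 0, 5.0],
    [0, 0, 6.3, 0, 0, 0, 5.0],
    [0, 0, 6.3, 0, 0, 0, 2.0],
    [0, 0, 6.3, 0, 0, 0, 2.0],
    [0, 0, 6.3, 0, 0, 0, 2.0],
    [0, 0, 6.3, 0, 0, 0, 2.0],
    [0, 0, 6.3, 0, 0, 0, 2.0],
  ],
  force=30,
)

```text
time_s: 2.48
position: [0.5594, -0.1737, 0.0405]
eef_rot: [[-0.525, 0.851, 0.003], [0.851, 0.525, -0.001], [-0.003, 0.002, -1.0]]
ft_force: [-0.9, -0.1, 6.3]
gripper_width: 0.341
```

```bash
python3 look.py side s3 245 150 180 160 3.75; python3 -c "
from h import *
inc([.559,-.173,.039],102.47)
w=j2w(-40,-60-42,39);print(w);inc(w,102.47)"
```

```text
t 2.53 inc [0.09 0.   0.16] [0.003 0.002 0.335] F [-0.7 -1.1  6.2] q [-29.  39.  84.   0.  57. -61.] w 0.343
[ 0.53706833 -0.12663087  0.039     ]
t 2.53 inc [5.19 0.57 0.14] [0.003 0.002 0.335] F [-0.7 -1.1  6.2] q [-29.  39.  84.   0.  57. -61.] w 0.343
```

View pics/s3.png

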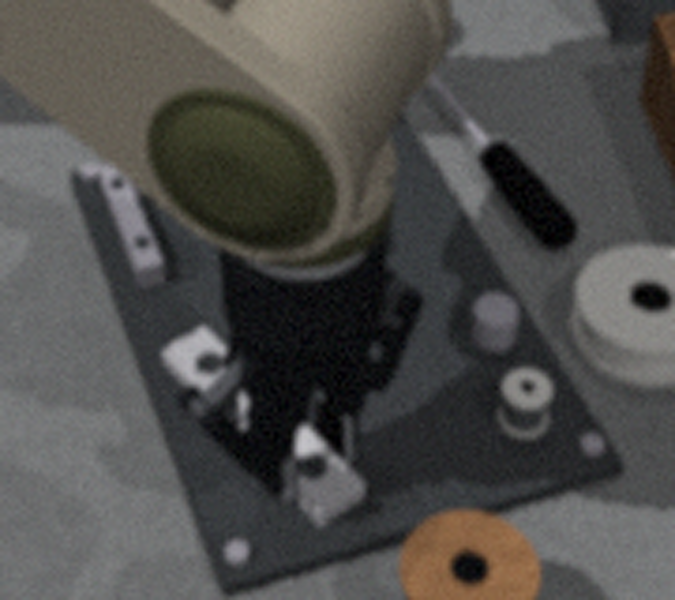

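Gripped at 29 mm opening with the fingertips just touching the plate. I'll raise slightly, straighten and move in front of the slot.

>>> send_rows(
  increments=[
    [0, 0, -0.05, 0, 0, 0, 2.0],
    [1, 0.1, -0.05, 0, 0, 0.1, 2.0],
    [2.3, 0.25, -0.05, 0, 0, 0.2, 2.0],
    [3.7, 0.4, -0.05, 0, 0, 0.3, 2.0],
    [4.7, 0.5, -0.05, 0, 0, 0.335, 2.0],
    [5.2, 0.6, -0.05, 0, 0, 0.335, 2.0],
    [5.2, 0.6, -0.05, 0, 0, 0.335, 2.0],
    [5.2, 0.6, -0.05, 0, 0, 0.335, 2.0],
  ],
)

```text
time_s: 3.2
position: [0.5375, -0.1266, 0.0411]
eef_rot: [[-0.218, 0.976, 0.004], [0.976, 0.218, -0.001], [-0.002, 0.003, -1.0]]
ft_force: [-0.1, 0.1, -1.1]
gripper_width: 0.336
```

```bash
python3 look.py side s4 245 150 180 160 3.75;python3 look.py top t4 260 130 160 120 5; python3 -c "
from h import *
inc(j2w(-40,-32,40.5),102.47)"
```

```text
t 3.3 inc [ 7.04 -0.04  0.04] [0.003 0.002 0.001] F [ 0.1  0.  -1.3] q [-26.  36.  90.   0.  54. -38.] w 0.339
```

View pics/s4.png

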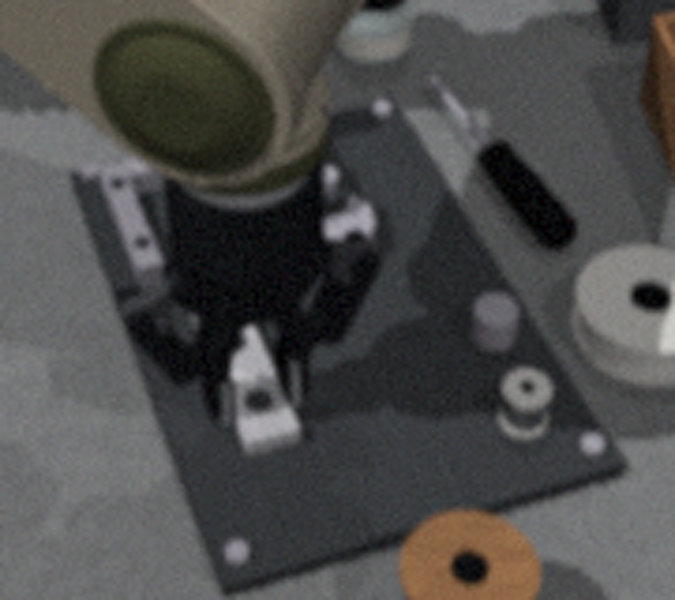

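View pics/t4.png

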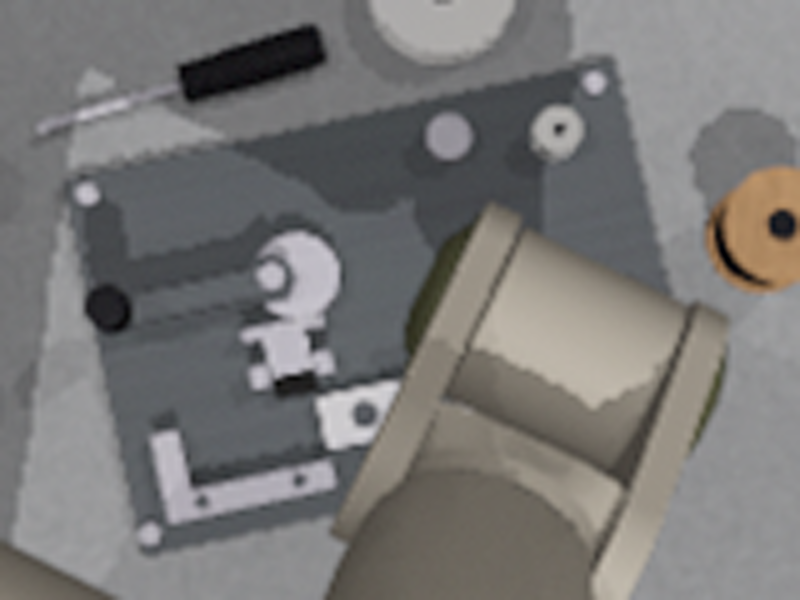

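The bar is aligned: its left end, near (327,452) zoomed, sits between the fence's inner line and the black jaw, about 4 mm off the fence and clear of the jaw. I'll slide in along the fence.

>>> send_rows(
  increments=[
    [1, 0, 0, 0, 0, 0, 2.0],
    [2.2, 0, 0, 0, 0, 0, 2.0],
    [3.4, 0, 0, 0, 0, 0, 2.0],
    [4.6, 0, 0, 0, 0, 0, 2.0],
    [5.7, 0, 0, 0, 0, 0, 2.0],
    [6.6, 0, 0, 0, 0, 0, 2.0],
    [7.0, 0, 0, 0, 0, 0, 2.0],
    [7.0, 0, 0, 0, 0, 0, 2.0],
    [7.0, 0, 0, 0, 0, 0, 2.0],
  ],
)

```text
time_s: 4.05
position: [0.5226, -0.0585, 0.0409]
eef_rot: [[-0.217, 0.976, 0.004], [0.976, 0.217, -0.001], [-0.002, 0.004, -1.0]]
ft_force: [-0.2, 1.0, -0.9]
gripper_width: 0.338
```

```bash
python3 look.py top t5 260 130 160 120 5; python3 -c "
from h import *
inc(j2w(-45,-22,40.5),102.47)"
```

```text
t 4.1 inc [ 1.07 -0.56  0.04] [0.004 0.002 0.001] F [-0.1 -0.4 -1.4] q [-19.  34.  94.  -0.  51. -32.] w 0.339
```

View pics/t5.png

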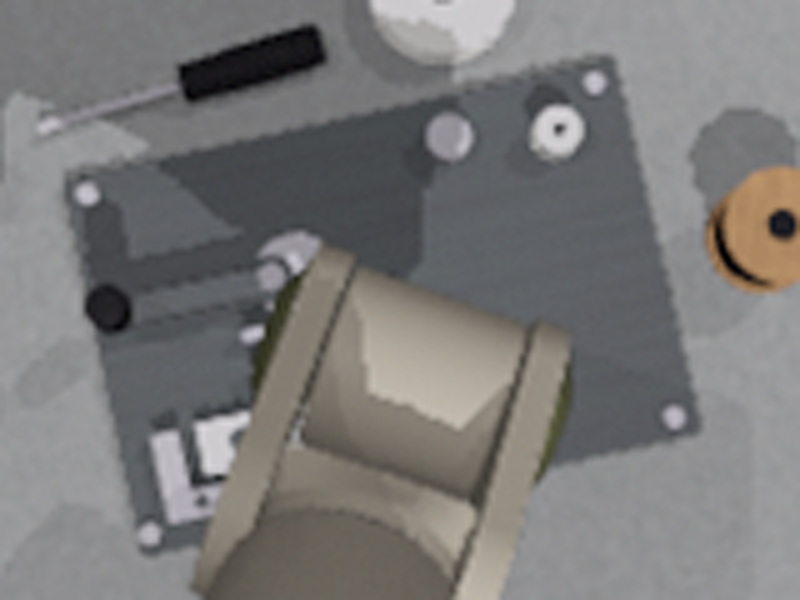

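About 8 mm remains to the end stop, with ~4 mm to the fence. Now I'll creep toward the stop, watching the force.

>>> send_rows(
  increments=[
    [0.4, 0, 0, 0, 0, 0, 2.0],
    [0.7, 0, 0, 0, 0, 0, 2.0],
    [0.8, 0, 0, 0, 0, 0, 2.0],
    [0.9, 0, 0, 0, 0, 0, 2.0],
    [1.0, 0, 0, 0, 0, 0, 2.0],
    [1.0, 0, 0, 0, 0, 0, 2.0],
  ],
)

```text
time_s: 4.6
position: [0.5205, -0.0489, 0.0409]
eef_rot: [[-0.217, 0.976, 0.004], [0.976, 0.217, -0.001], [-0.002, 0.004, -1.0]]
ft_force: [-0.9, 0.0, -2.2]
gripper_width: 0.34
```

```bash
python3 look.py top t6 280 200 60 45 12; python3 -c "
from h import *
inc(j2w(-45,-22,40.5),102.47)"
```

```text
t 4.65 inc [ 0.06 -0.56  0.04] [0.004 0.002 0.001] F [-0.2 -0.7 -0.9] q [-18.  34.  95.  -0.  51. -31.] w 0.339
```

View pics/t6.png

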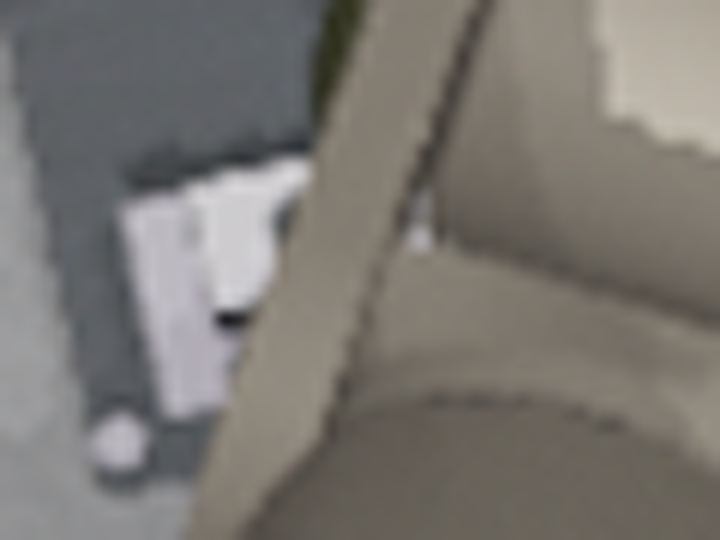

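No contact force yet, and a thin gap to the stop is still visible. I'll move on in 0.5 mm steps.

>>> send_rows(
  increments=[
    [0.05, 0, 0, 0, 0, 0, 2.0],
    [0.1, 0, 0, 0, 0, 0, 2.0],
    [0.15, 0, 0, 0, 0, 0, 2.0],
    [0.2, 0, 0, 0, 0, 0, 2.0],
    [0.2, 0, 0, 0, 0, 0, 2.0],
  ],
)

```text
time_s: 5.07
position: [0.5209, -0.0486, 0.0413]
eef_rot: [[-0.217, 0.976, 0.006], [0.976, 0.217, -0.004], [-0.006, 0.005, -1.0]]
ft_force: [0.5, -9.2, -0.9]
gripper_width: 0.343
```

The bar touches the end stop (9 N). Next I'll slide sideways onto the fence.

>>> send_rows(
  increments=[
    [0.03, -0.1, 0, 0, 0, 0, 2.0],
    [0.03, -0.2, 0, 0, 0, 0, 2.0],
    [0.03, -0.28, 0, 0, 0, 0, 2.0],
    [0.03, -0.34, 0, 0, 0, 0, 2.0],
    [0.03, -0.4, 0, 0, 0, 0, 2.0],
    [0.03, -0.4, 0, 0, 0, 0, 2.0],
  ],
)

```text
time_s: 5.57
position: [0.5174, -0.0494, 0.0414]
eef_rot: [[-0.217, 0.976, 0.008], [0.976, 0.217, -0.005], [-0.007, 0.007, -1.0]]
ft_force: [2.6, -4.9, -0.8]
gripper_width: 0.342
```

```bash
python3 look.py top t7 280 200 60 45 12; python3 -c "
from h import *
inc(j2w(-45,-22,40.5),102.47)"
```

```text
t 5.62 inc [ 0.04 -0.25  0.09] [0.006 0.007 0.001] F [ 3.8 -4.7 -1.6] q [-18.  34.  96.  -0.  50. -31.] w 0.339
```

View pics/t7.png

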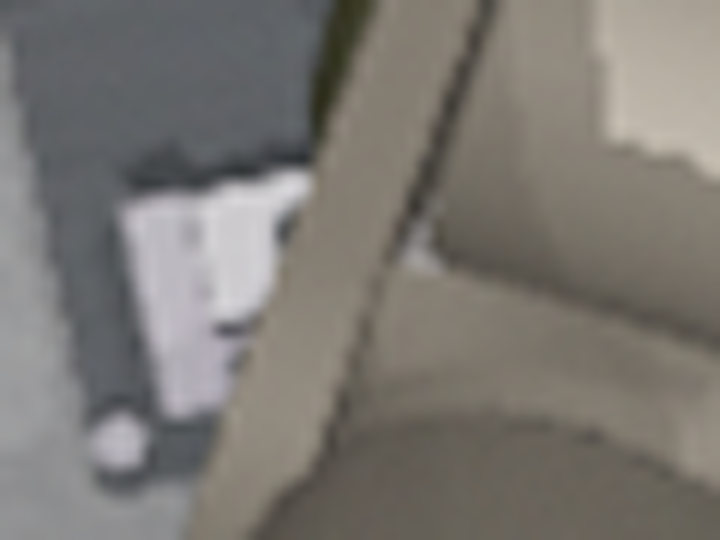

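>>> send_rows(
  increments=[
    [0.03, -0.05, 0.02, 0, 0, 0, 2.0],
    [0.03, -0.1, 0.02, 0, 0, 0, 2.0],
    [0.03, -0.15, 0.02, 0, 0, 0, 2.0],
    [0.03, -0.2, 0.02, 0, 0, 0, 2.0],
    [0.03, -0.2, 0.02, 0, 0, 0, 2.0],
  ],
)

```text
time_s: 6.03
position: [0.5157, -0.0498, 0.0414]
eef_rot: [[-0.217, 0.976, 0.009], [0.976, 0.217, -0.006], [-0.007, 0.008, -1.0]]
ft_force: [3.2, -3.9, -0.7]
gripper_width: 0.338
```

```bash
python3 look.py top t8 280 200 60 45 12; python3 -c "
from h import *
inc(j2w(-45,-22,40.5),102.47)"
```

```text
t 6.08 inc [ 0.04 -0.08  0.09] [0.007 0.007 0.001] F [ 3.1 -3.7 -1.2] q [-19.  34.  96.  -0.  50. -31.] w 0.339
```

View pics/t8.png

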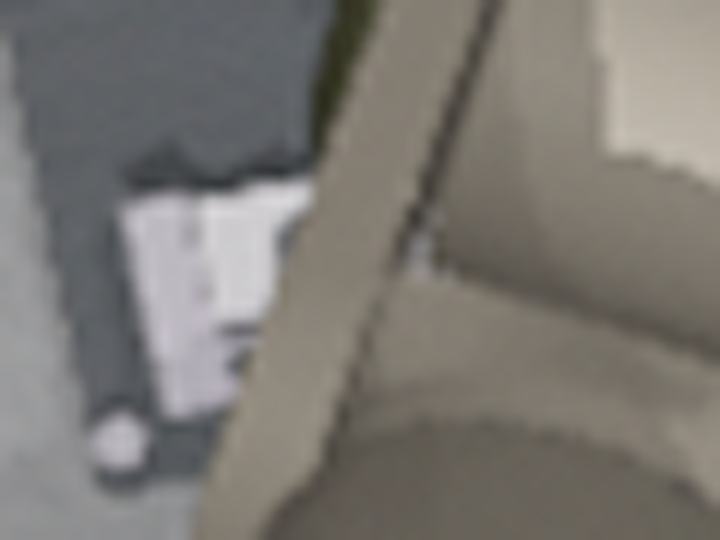

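>>> send_rows(
  increments=[
    [0.03, -0.05, 0.02, 0, 0, 0, 2.0],
    [0.03, -0.1, 0.02, 0, 0, 0, 2.0],
    [0.03, -0.15, 0.02, 0, 0, 0, 2.0],
    [0.03, -0.2, 0.02, 0, 0, 0, 2.0],
    [0.03, -0.2, 0.02, 0, 0, 0, 2.0],
  ],
)

```text
time_s: 6.5
position: [0.5141, -0.0502, 0.0414]
eef_rot: [[-0.216, 0.976, 0.01], [0.976, 0.217, -0.006], [-0.008, 0.009, -1.0]]
ft_force: [3.8, -4.0, -0.3]
gripper_width: 0.341
```

```bash
python3 look.py top t9 280 200 60 45 12;python3 look.py side s9 245 150 90 120 5; python3 -c "
from h import *
inc(j2w(-45,-22,40.5),102.47)"
```

```text
t 6.6 inc [0.04 0.09 0.09] [0.009 0.008 0.001] F [ 4.3 -4.3 -1.4] q [-19.  34.  96.  -0.  50. -31.] w 0.335
```

View pics/t9.png

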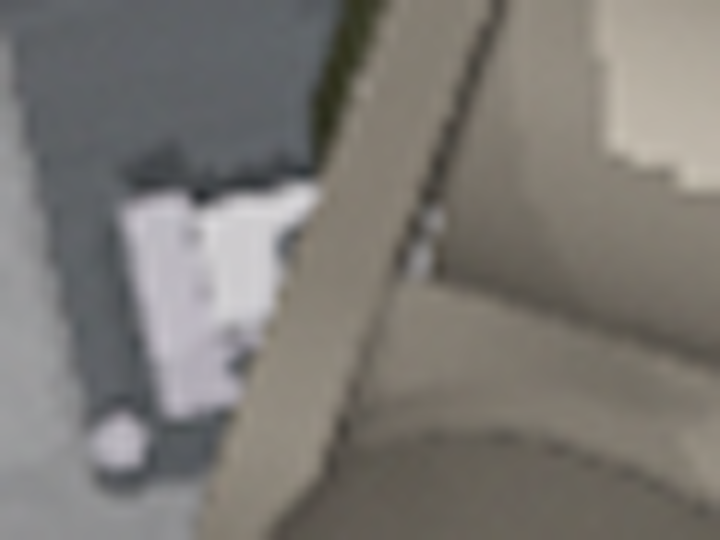

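View pics/s9.png

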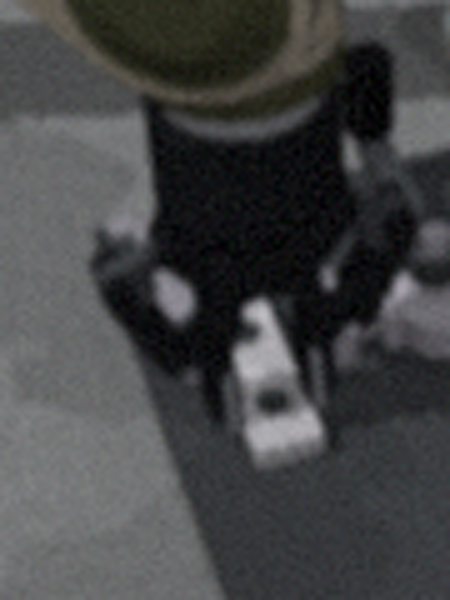

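>>> send_rows(
  increments=[
    [0.03, -0.05, 0.03, 0.004, 0.004, 0, 2.0],
    [0.03, -0.1, 0.03, 0.008, 0.008, 0, 2.0],
    [0.03, -0.15, 0.03, 0.008, 0.008, 0, 2.0],
    [0.03, -0.2, 0.03, 0.008, 0.008, 0, 2.0],
    [0.03, -0.2, 0.03, 0.008, 0.008, 0, 2.0],
  ],
)

```text
time_s: 7.02
position: [0.514, -0.0504, 0.0414]
eef_rot: [[-0.216, 0.976, 0.006], [0.976, 0.216, -0.0], [-0.001, 0.006, -1.0]]
ft_force: [10.5, -0.1, -5.6]
gripper_width: 0.341
```

```bash
python3 look.py top t10 280 200 60 45 12; python3 -c "
from h import *
inc(j2w(-45,-22,40.5),102.47)"
```

```text
t 7.07 inc [0.06 0.1  0.09] [ 0.006  0.002 -0.   ] F [ 9.7 -1.3 -4.3] q [-19.  34.  96.   0.  50. -31.] w 0.343
```

View pics/t10.png

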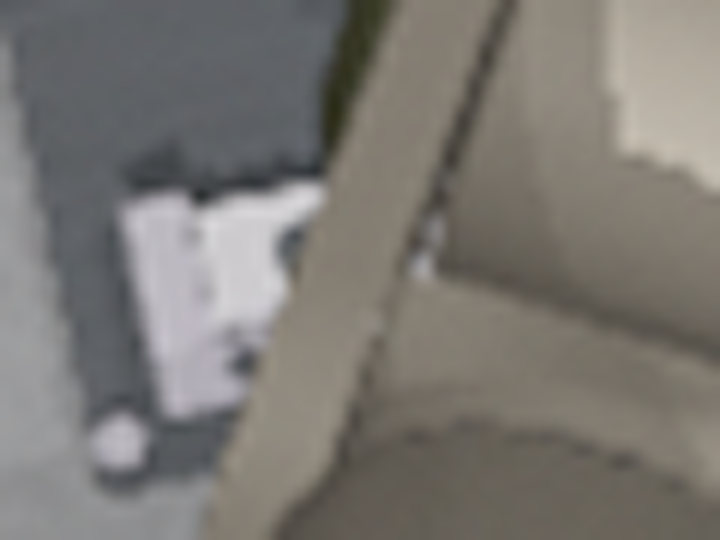

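Fence contact (10 N) but the end-stop push has faded. I'll re-push toward the stop, press slightly down, then release.

>>> send_rows(
  increments=[
    [0.05, -0.05, 0.0, 0.004, 0, 0, 2.0],
    [0.1, -0.08, 0.03, 0.006, 0, 0, 2.0],
    [0.15, -0.08, 0.06, 0.006, 0, 0, 2.0],
    [0.15, -0.08, 0.1, 0.006, 0, 0, 2.0],
    [0.15, -0.08, 0.1, 0.006, 0, 0, 2.0],
  ],
)

```text
time_s: 7.48
position: [0.5142, -0.0502, 0.0409]
eef_rot: [[-0.216, 0.976, 0.003], [0.976, 0.216, -0.004], [-0.004, 0.003, -1.0]]
ft_force: [5.0, -8.2, -1.4]
gripper_width: 0.341
```

```bash
python3 -c "
from h import *
inc(j2w(-45,-22,40.5),102.47)"
```

```text
t 7.48 inc [0.04 0.08 0.04] [ 0.003  0.004 -0.   ] F [ 5.  -8.2 -1.4] q [-19.  34.  96.  -0.  50. -31.] w 0.341
```

>>> send_rows(
  increments=[
    [0.02, -0.06, 0.05, 0, 0, 0, 2.0],
    [0.02, -0.06, 0.05, 0, 0, 0, 4.5],
    [0.02, -0.06, 0.0, 0, 0, 0, 4.5],
    [0, 0, -0.1, 0, 0, 0, 4.5],
    [0, 0, -0.1, 0, 0, 0, 4.5],
    [0, 0, -2, 0, 0, 0, 4.5],
    [0, 0, -5, 0, 0, 0, 4.5],
    [0, 0, -8, 0, 0, 0, 4.5],
    [-2, 0, -11, 0, 0, 0, 4.5],
    [-5, 0, -11, 0, 0, 0, 4.5],
  ],
)

```text
time_s: 8.32
position: [0.526, -0.0978, 0.1566]
eef_rot: [[-0.219, 0.976, 0.011], [0.976, 0.219, -0.007], [-0.009, 0.009, -1.0]]
ft_force: [1.1, 0.7, 0.2]
gripper_width: 0.527
```

```bash
python3 look.py top t11 260 180 100 75 8;python3 look.py side s11 255 180 80 75 8
```

```text
(no output)
```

View pics/t11.png

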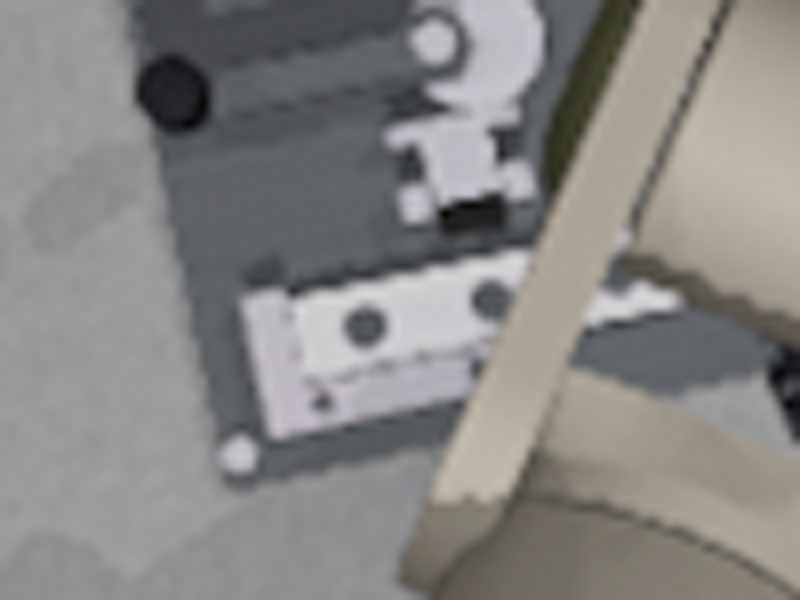

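View pics/s11.png

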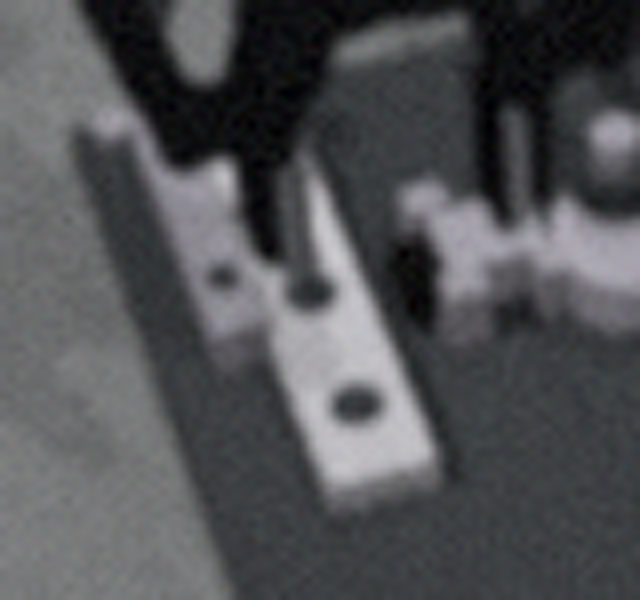

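The bar looks home on both faces and flat. To be certain, I'll give it a light seating nudge with shut fingers, first on the end, then on the side.

```bash
python3 -c "
from h import *
inc(j2w(-45,-75,80),102.47)
inc(j2w(-45,-75,45),102.47)"
```

```text
t 8.42 inc [0.04 0.03 7.23] [ 0.005  0.007 -0.002] F [ 0.3 -0.6 -0.8] q [-24.  26.  86.  -0.  67. -36.] w 0.525
t 8.42 inc [ 0.06  0.02 10.73] [ 0.005  0.007 -0.002] F [ 0.3 -0.6 -0.8] q [-24.  26.  86.  -0.  67. -36.] w 0.525
```

>>> send_rows(
  increments=[
    [0, 0, 3, 0.005, 0.007, 0, 0],
    [0, 0, 6, 0.005, 0.007, 0, 0],
    [0, 0, 8, 0.005, 0.007, 0, 0],
    [0, 0, 10, 0.005, 0.007, 0, 0],
    [0, 0, 10.7, 0.005, 0.007, 0, 0],
    [0.5, 0, 10.7, 0.005, 0.007, 0, 0],
    [0.8, 0, 10.7, 0.005, 0.007, 0, 0],
    [1.0, 0, 10.7, 0.005, 0.007, 0, 0],
    [1.1, 0, 10.7, 0.005, 0.007, 0, 0],
    [1.1, 0, 10.7, 0.005, 0.007, 0, 0],
  ],
)

```text
time_s: 9.25
position: [0.5243, -0.091, 0.0462]
eef_rot: [[-0.214, 0.977, 0.002], [0.977, 0.214, -0.001], [-0.001, 0.002, -1.0]]
ft_force: [-0.6, 0.7, -0.7]
gripper_width: 0.002
```

```bash
python3 look.py side s12 255 180 80 75 8; python3 -c "
from h import *
inc(j2w(-45,-61,45),102.47)"
```

```text
t 9.3 inc [ 0.36 -0.02  0.11] [ 0.001  0.001 -0.002] F [ 0.1 -0.5  0.2] q [-23.  34.  93.  -0.  52. -35.] w -0.003
```

View pics/s12.png

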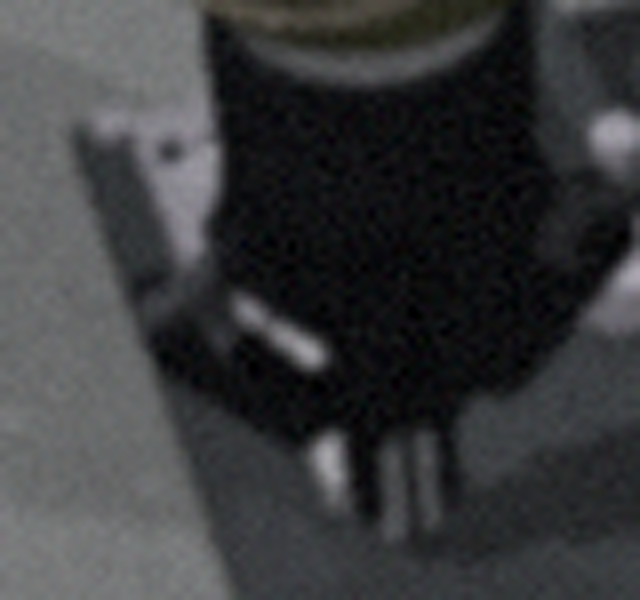

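>>> send_rows(
  increments=[
    [0.15, -0.2, 0, 0, 0, 0, 0],
    [0.3, -0.3, 0, 0, 0, 0, 0],
    [0.4, -0.3, 0, 0, 0, 0, 0],
    [0.45, -0.3, 0, 0, 0, 0, 0],
    [0.5, -0.3, 0, 0, 0, 0, 0],
    [0.5, -0.3, 0, 0, 0, 0, 0],
  ],
)

```text
time_s: 9.8
position: [0.5213, -0.0884, 0.0467]
eef_rot: [[-0.214, 0.977, 0.005], [0.977, 0.214, -0.004], [-0.005, 0.004, -1.0]]
ft_force: [1.9, -7.7, 2.6]
gripper_width: -0.001
```

End contact of 8 N with TCP at fixture y≈-61 fits a bar end at -50. Next is the side nudge at y≈62.

>>> send_rows(
  increments=[
    [-0.6, 0, 0, 0, 0, 0, 0],
    [-1, 0, -1, 0, 0, 0, 0],
    [-1, 0, -4, 0, 0, 0, 0],
    [-1, 0, -8, 0, 0, 0, 0],
    [2, 1, -11, 0, 0, 0, 0],
    [6, 2, -11, 0, 0, 0, 0],
    [10, 4, -11, 0, 0, 0, 0],
    [12.3, 4.2, -11, 0, 0, 0, 0],
    [12.3, 4.2, -11, 0, 0, 0, 0],
    [12.3, 4.2, -11, 0, 0, 0, 0],
  ],
)

```text
time_s: 10.63
position: [0.5351, 0.0423, 0.1562]
eef_rot: [[-0.216, 0.976, 0.004], [0.976, 0.216, -0.003], [-0.004, 0.003, -1.0]]
ft_force: [-0.3, 0.3, -0.7]
gripper_width: 0.001
```

```bash
python3 look.py top t13 260 150 100 75 8;python3 look.py side s13 255 160 100 75 8; python3 -c "
from h import *
inc(j2w(-7,62,46),102.47)"
```

```text
t 10.73 inc [ 0.09 -0.18 11.02] [ 0.003  0.004 -0.002] F [ 0.  -0.2 -0.1] q [ -8.  26.  86.  -0.  68. -20.] w -0.002
```

View pics/t13.png

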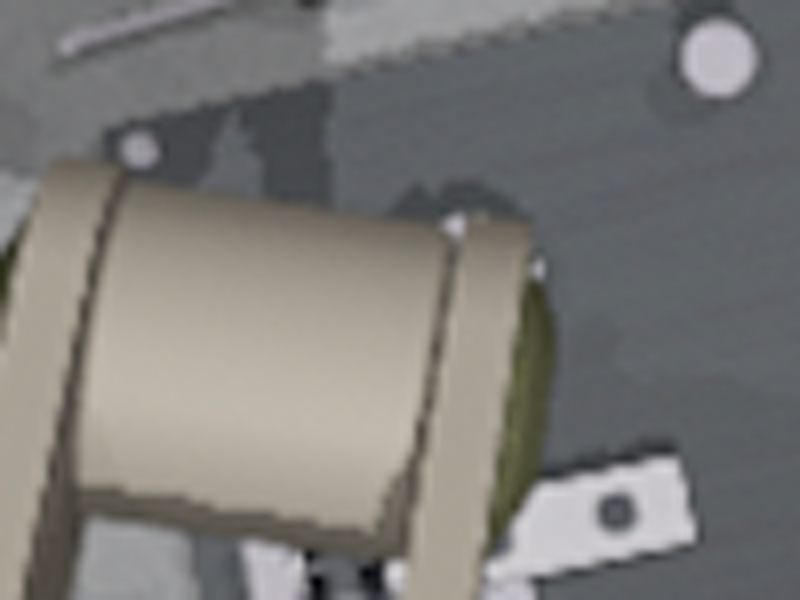

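View pics/s13.png

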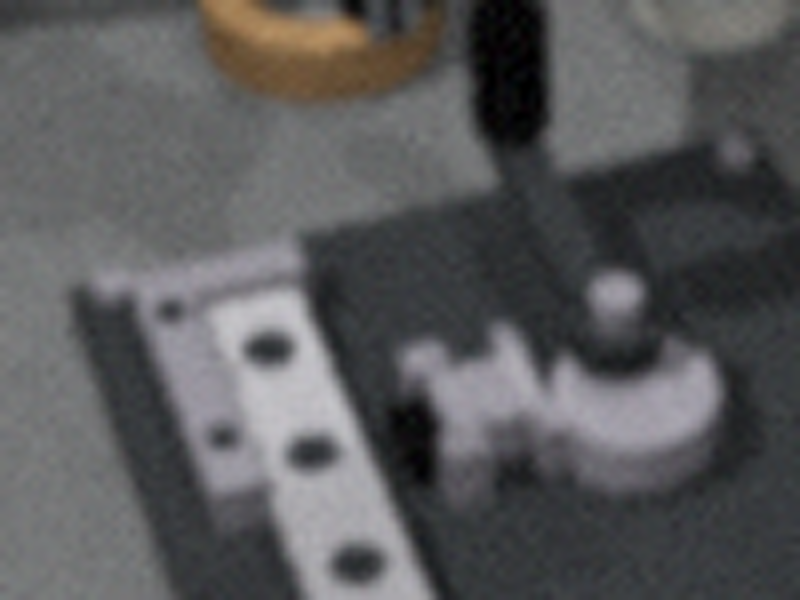

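The side view shows the bar seated: its left end is against the stop and its edge along the fence. I'll do the final side nudge from the jaw side.

>>> send_rows(
  increments=[
    [-0.3, -0.2, 3, 0, 0.003, 0, 0],
    [-0.3, -0.2, 6, 0, 0.003, 0, 0],
    [-0.3, -0.2, 9, 0, 0.003, 0, 0],
    [-0.3, -0.2, 10.5, 0, 0.003, 0, 0],
    [-0.3, -0.2, 11, 0, 0.003, 0, 0],
    [-0.3, -0.2, 11, 0, 0.003, 0, 0],
    [-0.3, -0.4, 11, 0, 0.003, 0, 0],
    [-0.3, -0.6, 11, 0, 0.003, 0, 0],
    [-0.3, -0.6, 11, 0, 0.003, 0, 0],
  ],
)

```text
time_s: 11.48
position: [0.5308, 0.0357, 0.0473]
eef_rot: [[-0.213, 0.977, 0.005], [0.977, 0.213, -0.001], [-0.002, 0.005, -1.0]]
ft_force: [-0.5, -0.3, -0.3]
gripper_width: 0.005
```

```bash
python3 look.py side s14 255 160 100 75 8; python3 -c "
from h import *
inc(j2w(-20,58,46),102.47)"
```

```text
t 11.53 inc [ 0.01 -0.9   0.12] [ 0.005  0.002 -0.003] F [ 0.1 -0.1  0.5] q [ -9.  34.  93.  -0.  52. -21.] w -0.005
```

View pics/s14.png

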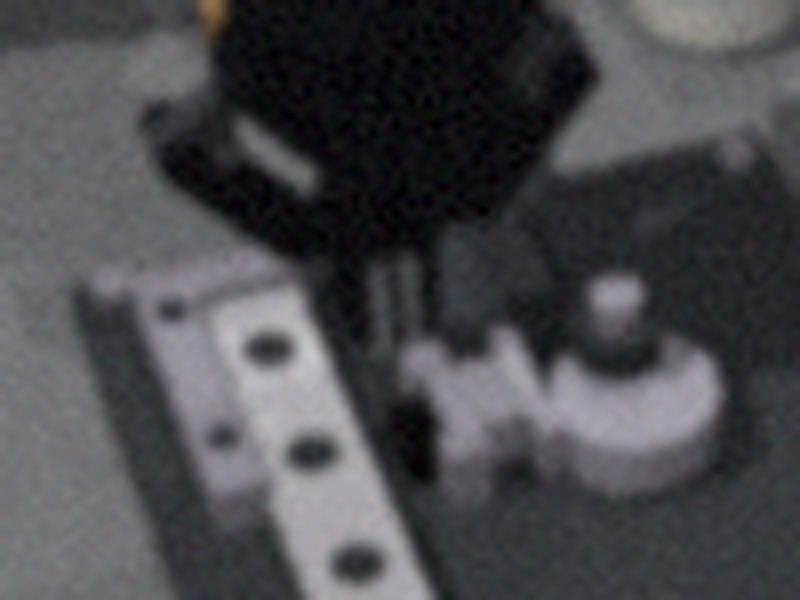

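The fingers are just right of the bar near (390,310), with nothing touched. I'll push towards the fence.

>>> send_rows(
  increments=[
    [0, -0.15, 0.1, 0, 0, 0, 0],
    [0, -0.3, 0.1, 0, 0, 0, 0],
    [0, -0.4, 0.1, 0, 0, 0, 0],
    [0, -0.5, 0.1, 0, 0, 0, 0],
    [0, -0.6, 0.1, 0, 0, 0, 0],
    [0, -0.6, 0.1, 0, 0, 0, 0],
  ],
)

```text
time_s: 12.03
position: [0.5248, 0.0345, 0.0462]
eef_rot: [[-0.213, 0.977, 0.005], [0.977, 0.213, -0.001], [-0.002, 0.005, -1.0]]
ft_force: [0.4, 0.2, -0.4]
gripper_width: 0.003
```

>>> send_rows(
  increments=[
    [0, -0.1, 0, 0, 0, 0, 0],
    [0, -0.2, 0, 0, 0, 0, 0],
    [0, -0.3, 0, 0, 0, 0, 0],
    [0, -0.37, 0, 0, 0, 0, 0],
    [0, -0.44, 0, 0, 0, 0, 0],
    [0, -0.44, 0, 0, 0, 0, 0],
  ],
)

```text
time_s: 12.53
position: [0.5204, 0.0335, 0.0462]
eef_rot: [[-0.213, 0.977, 0.005], [0.977, 0.213, -0.001], [-0.002, 0.004, -1.0]]
ft_force: [-0.5, -1.0, 1.4]
gripper_width: 0.001
```

>>> send_rows(
  increments=[
    [0, -0.07, 0, 0, 0, 0, 0],
    [0, -0.14, 0, 0, 0, 0, 0],
    [0, -0.2, 0, 0, 0, 0, 0],
    [0, -0.2, 0, 0, 0, 0, 0],
  ],
)

```text
time_s: 12.87
position: [0.5184, 0.0331, 0.0462]
eef_rot: [[-0.213, 0.977, 0.005], [0.977, 0.213, -0.001], [-0.002, 0.004, -1.0]]
ft_force: [0.9, 0.5, 0.4]
gripper_width: 0.004
```

```bash
python3 look.py side s15 255 160 100 75 8
```

```text
(no output)
```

View pics/s15.png

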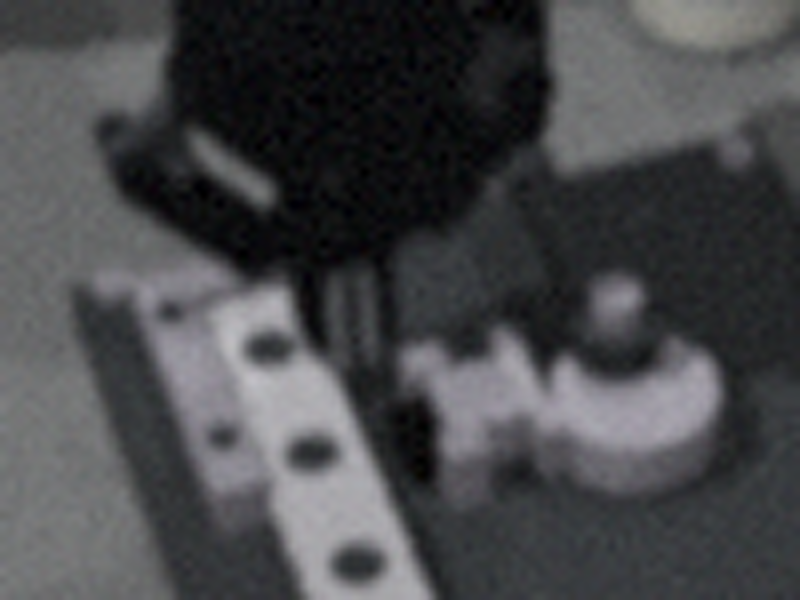

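The finger's left edge now nearly meets the bar's edge. I'll lower by 2.5 mm to be sure of engaging the bar's side and go on.

>>> send_rows(
  increments=[
    [0, 0.1, 0.1, 0, 0, 0, 0],
    [0, 0.1, 0.25, 0, 0, 0, 0],
    [0, 0.0, 0.25, 0, 0, 0, 0],
    [0, -0.07, 0.25, 0, 0, 0, 0],
    [0, -0.14, 0.25, 0, 0, 0, 0],
    [0, -0.2, 0.25, 0, 0, 0, 0],
    [0, -0.2, 0.25, 0, 0, 0, 0],
  ],
)

```text
time_s: 13.5
position: [0.5176, 0.0329, 0.044]
eef_rot: [[-0.213, 0.977, 0.008], [0.977, 0.213, -0.001], [-0.002, 0.008, -1.0]]
ft_force: [4.8, 4.0, -1.4]
gripper_width: 0.003
```

>>> send_rows(
  increments=[
    [0, -0.12, 0, 0, 0, 0, 0],
    [0, -0.2, 0, 0, 0, 0, 0],
    [0, -0.2, 0, 0, 0, 0, 0],
  ],
)

```text
time_s: 13.75
position: [0.5174, 0.0328, 0.0446]
eef_rot: [[-0.212, 0.977, 0.013], [0.977, 0.213, 0.0], [-0.003, 0.013, -1.0]]
ft_force: [7.9, 4.8, -1.3]
gripper_width: -0.003
```

```bash
python3 look.py side s16 255 160 100 75 8
```

```text
(no output)
```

View pics/s16.png

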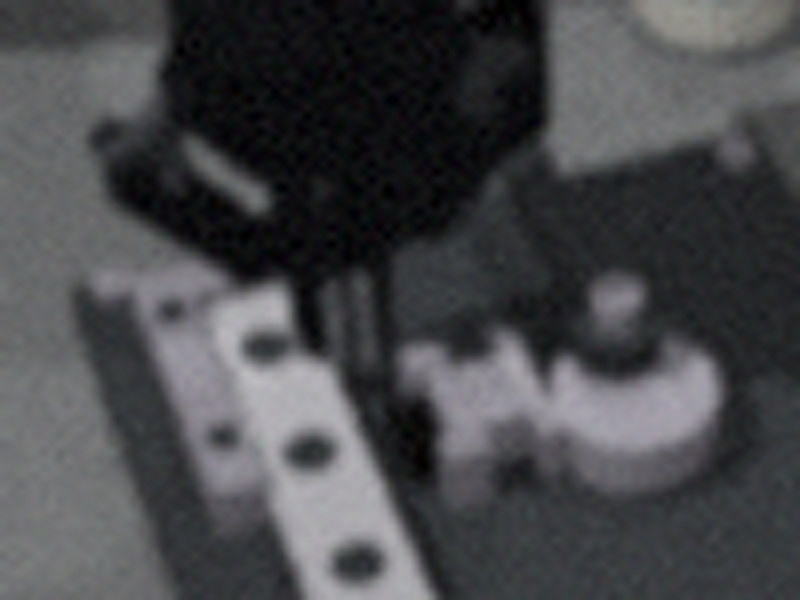

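The bar is firm against the fence (8 N). A small force along the fence means one more end nudge is prudent.

>>> send_rows(
  increments=[
    [0, 0.8, 0, 0, 0, 0, 0],
    [0, 0.8, -4, 0, 0.01, 0, 0],
    [0, 0.8, -8, 0, 0.01, 0, 0],
    [-3, 0, -8, 0, 0.01, 0, 0],
    [-7, -1, -8, 0, 0.01, 0, 0],
    [-11, -2, -8, 0, 0.01, 0, 0],
    [-13.4, -2, -8, 0, 0.01, 0, 0],
    [-13.4, -2, -8, 0, 0.01, 0, 0],
    [-13.4, -2, -4, 0, 0.01, 0, 0],
    [-13.4, -2, -1, 0, 0.01, 0, 0],
  ],
)

```text
time_s: 14.63
position: [0.5264, -0.1025, 0.0541]
eef_rot: [[-0.212, 0.977, 0.013], [0.977, 0.212, 0.009], [0.006, 0.014, -1.0]]
ft_force: [-1.2, 0.4, -1.3]
gripper_width: 0.0
```

```bash
python3 -c "
from h import *
inc(j2w(-45,-61.5,45),102.47)"
```

```text
t 14.63 inc [ 1.46 -0.    0.92] [ 0.014 -0.006 -0.004] F [-1.2  0.4 -1.3] q [-24.  34.  92.   1.  53. -37.] w 0.0
```

>>> send_rows(
  increments=[
    [0, 0, 0.9, 0.014, -0.006, -0.004, 0],
    [0.6, 0, 0.9, 0.014, -0.006, -0.004, 0],
    [1.2, 0, 0.9, 0.014, -0.006, -0.004, 0],
    [1.4, 0, 0.9, 0.014, -0.006, -0.004, 0],
    [1.5, 0, 0.9, 0.014, -0.006, -0.004, 0],
    [1.57, 0, 0.9, 0.014, -0.006, -0.004, 0],
    [1.57, 0, 0.9, 0.014, -0.006, -0.004, 0],
  ],
)

```text
time_s: 15.22
position: [0.5243, -0.0877, 0.0468]
eef_rot: [[-0.216, 0.976, 0.004], [0.976, 0.216, -0.002], [-0.003, 0.003, -1.0]]
ft_force: [0.0, -4.2, 4.0]
gripper_width: -0.003
```

Same contact position as before (y≈-61.2), so the bar is home. Next I'll retreat and go above the knob.

>>> send_rows(
  increments=[
    [0.12, 0, 0, 0, 0, 0, 0],
    [0.12, 0, 0, 0, 0, 0, 0],
    [-1, 0, 0, 0, 0, 0, 0],
    [-1, 0, -4, 0, 0, 0, 0],
    [-1, 0, -8, 0, 0, 0, 0],
    [-1, 1, -11.5, 0, 0, 0, 0],
    [2, 3, -11.5, 0, 0, 0, 5.0],
    [6, 5, -11.5, 0, 0, 0, 5.0],
    [10, 8, -11.5, 0, 0, 0, 5.0],
    [13, 9, -11.5, 0, 0, 0, 5.0],
  ],
)

```text
time_s: 16.05
position: [0.5845, 0.0591, 0.1617]
eef_rot: [[-0.215, 0.977, 0.004], [0.977, 0.215, -0.002], [-0.002, 0.003, -1.0]]
ft_force: [0.5, 0.1, -0.2]
gripper_width: 0.565
```

```bash
python3 -c "
from h import *
inc(j2w(45,110,155),102.47)"
```

```text
t 16.05 inc [ 4.09 -0.14  0.66] [ 0.003  0.002 -0.001] F [ 0.5  0.1 -0.2] q [ -6.  30.  77.  -0.  73. -18.] w 0.565
```

>>> send_rows(
  increments=[
    [2, 0, 0, 0, 0, 0, 5.0],
    [4, -0.1, 0.5, 0, 0, 0, 5.0],
    [4.1, -0.1, 0.7, 0.003, 0.002, 0, 5.0],
    [4.1, -0.1, 0.7, 0.003, 0.002, 0, 5.0],
  ],
)

```text
time_s: 16.38
position: [0.5743, 0.0993, 0.154]
eef_rot: [[-0.217, 0.976, -0.002], [0.976, 0.217, 0.0], [0.0, -0.002, -1.0]]
ft_force: [0.1, -0.0, -0.1]
gripper_width: 0.584
```

```bash
python3 look.py side s17 255 130 125 110 6;python3 look.py top t17 260 170 100 75 8; python3 -c "
from h import *
inc(j2w(45,110,77),102.47)"
```

```text
t 16.48 inc [ 0.1  -0.05  7.76] [ 0.     0.    -0.002] F [-0.2  0.2 -0.4] q [ -2.  30.  78.  -0.  72. -14.] w 0.588
```

View pics/s17.png

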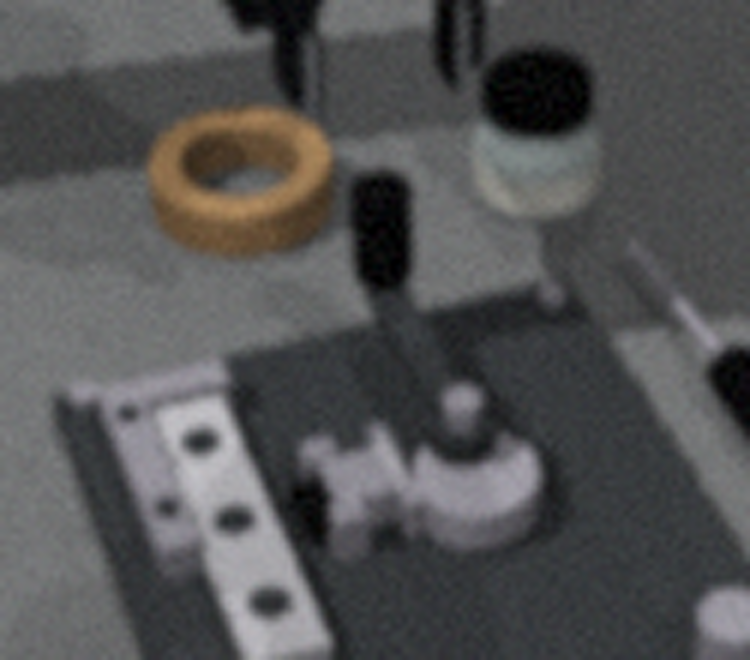

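View pics/t17.png

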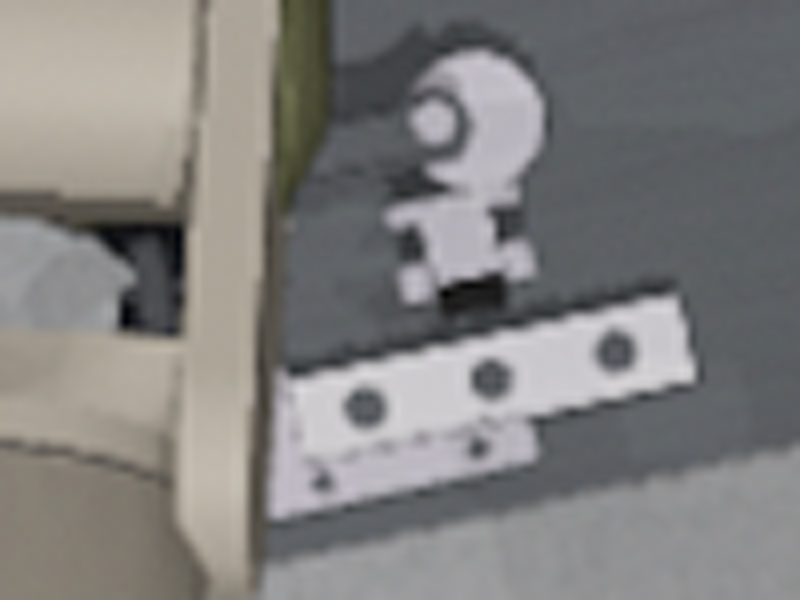

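The bar sits flush along the fence and stop, the jaw is open, and the knob (380,230) is centred between the fingers. I'll descend and grip it.

>>> send_rows(
  increments=[
    [0.05, 0, 3, 0, 0, 0, 5.0],
    [0.05, 0, 6, 0, 0, 0, 5.0],
    [0.05, 0, 7.4, 0, 0, 0, 5.0],
    [0.05, 0, 7.7, 0, 0, 0, 5.0],
    [0.05, 0, 7.7, 0, 0, 0, 5.0],
    [0.05, 0, 7.7, 0, 0, 0, 1.5],
    [0.05, 0, 7.7, 0, 0, 0, 1.5],
    [0.05, 0, 7.7, 0, 0, 0, 1.5],
    [0.05, 0, 7.7, 0, 0, 0, 1.5],
    [0.05, 0, 7.7, 0, 0, 0, 1.5],
  ],
  force=40,
)

```text
time_s: 17.32
position: [0.5754, 0.098, 0.079]
eef_rot: [[-0.214, 0.977, 0.003], [0.977, 0.214, -0.001], [-0.002, 0.002, -1.0]]
ft_force: [-0.8, -2.7, 5.9]
gripper_width: 0.27
```

```bash
python3 look.py side s18 255 130 125 110 6; cat >> h.py <<'E'
def swing(a0,a1,n=10):
    "increments for lever angles a0..a1 (deg), keeping the offset between TCP and the knob as measured now"
    s=read_state();R=np.array(s["eef_rot"]);p=np.array(s["position"]);c=j2w(45,20,0);c[2]=0
    for a in np.linspace(a0,a1,n+1)[1:]:
        r=rz(-np.radians(a-a0));q=c+r@(p-c);print(np.r_[(R.T@(q-p))*100,0,0,np.radians(a-a0)].round(2).tolist())
E
python3 -c "
from h import *
inc(j2w(45,110,77),102.47)
s=read_state();d=(np.array(s['position'])-j2w(45,20,0));print(np.linalg.norm(d[:2]),np.degrees(np.arctan2(d[1],d[0])))
swing(0,60,10)"
```

```text
t 17.37 inc [ 0.1  -0.09  0.2 ] [ 0.002  0.002 -0.002] F [-1.3 -1.7  6.6] q [ -2.  35.  83.  -0.  62. -14.] w 0.269
0.08904678107022085 101.87224022568232
[-0.06, 0.93, 0.0, 0.0, 0.0, 0.1]
[-0.21, 1.85, 0.0, 0.0, 0.0, 0.21]
[-0.46, 2.75, 0.01, 0.0, 0.0, 0.31]
[-0.8, 3.61, 0.01, 0.0, 0.0, 0.42]
[-1.23, 4.44, 0.01, 0.0, 0.0, 0.52]
[-1.75, 5.22, 0.01, 0.0, 0.0, 0.63]
[-2.34, 5.94, 0.02, 0.0, 0.0, 0.73]
[-3.0, 6.59, 0.02, 0.0, 0.0, 0.84]
[-3.73, 7.17, 0.02, 0.0, 0.0, 0.94]
[-4.52, 7.67, 0.02, 0.0, 0.0, 1.05]
```

View pics/s18.png

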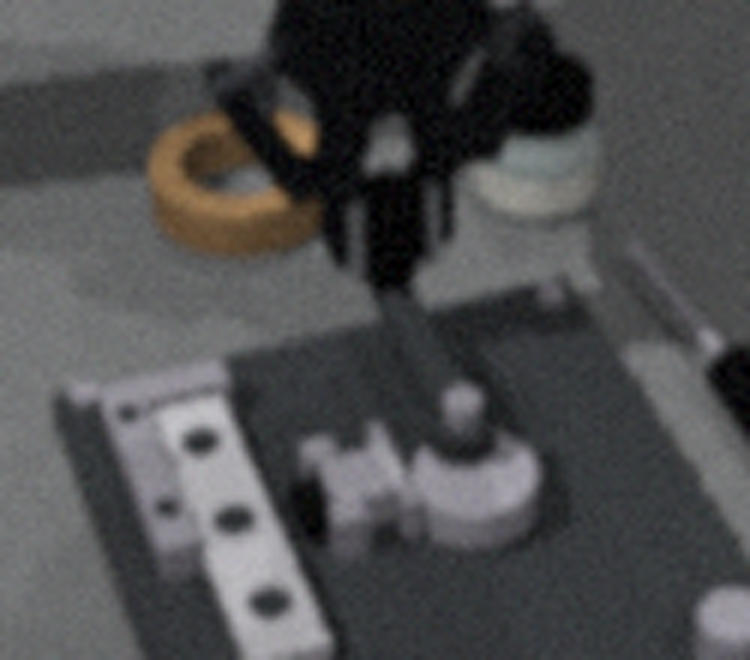

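The knob is gripped (23 mm). I'll swing in arcs, starting with about 48° over 10 rows.

>>> send_rows(
  increments=[
    [-0.04, 0.75, 0, 0, 0, 0.084, 1.5],
    [-0.13, 1.49, 0, 0, 0, 0.168, 1.5],
    [-0.29, 2.21, 0, 0, 0, 0.251, 1.5],
    [-0.51, 2.93, 0, 0, 0, 0.335, 1.5],
    [-0.8, 3.62, 0, 0, 0, 0.419, 1.5],
    [-1.13, 4.28, 0, 0, 0, 0.503, 1.5],
    [-1.52, 4.92, 0, 0, 0, 0.586, 1.5],
    [-1.96, 5.51, 0, 0, 0, 0.67, 1.5],
    [-2.44, 6.06, 0, 0, 0, 0.754, 1.5],
    [-2.97, 6.57, 0, 0, 0, 0.838, 1.5],
  ],
)

```text
time_s: 18.2
position: [0.646, 0.0827, 0.0792]
eef_rot: [[0.585, 0.811, 0.002], [0.811, -0.585, -0.002], [-0.0, 0.003, -1.0]]
ft_force: [-0.7, -2.4, -3.1]
gripper_width: 0.269
```

```bash
python3 -c "
from h import *
s=read_state();d=(np.array(s['position'])-j2w(45,20,0));R=np.array(s['eef_rot']);a=102.47-np.degrees(np.arctan2(d[1],d[0]));print(np.linalg.norm(d[:2]),a,102.47-np.degrees(np.arctan2(R[1,0],R[0,0])),s['ft_force'],s['gripper_width'],s['position'])
c=j2w(45,20,0)
swing(a,90,10)"
```

```text
0.08886948473844716 48.52817170642034 48.28296998769031 [-0.66314267 -2.37733097 -3.08168034] 0.26875304948723466 [0.64602899 0.08268881 0.07921839]
[-0.03, 0.64, 0.0, 0.0, 0.0, 0.07]
[-0.1, 1.28, 0.0, 0.0, 0.0, 0.14]
[-0.22, 1.91, 0.01, 0.0, 0.0, 0.22]
[-0.38, 2.54, 0.01, 0.0, 0.0, 0.29]
[-0.59, 3.14, 0.01, 0.0, 0.0, 0.36]
[-0.84, 3.74, 0.01, 0.0, 0.0, 0.43]
[-1.13, 4.31, 0.01, 0.0, 0.0, 0.51]
[-1.47, 4.86, 0.01, 0.0, 0.0, 0.58]
[-1.84, 5.38, 0.01, 0.0, 0.0, 0.65]
[-2.25, 5.88, 0.02, 0.0, 0.0, 0.72]
```

>>> send_rows(
  increments=[
    [-0.03, 0.64, 0, 0, 0, 0.07, 1.5],
    [-0.1, 1.28, 0, 0, 0, 0.14, 1.5],
    [-0.22, 1.91, 0, 0, 0, 0.22, 1.5],
    [-0.38, 2.54, 0, 0, 0, 0.29, 1.5],
    [-0.59, 3.14, 0, 0, 0, 0.36, 1.5],
    [-0.84, 3.74, 0, 0, 0, 0.43, 1.5],
    [-1.13, 4.31, 0, 0, 0, 0.51, 1.5],
    [-1.47, 4.86, 0, 0, 0, 0.58, 1.5],
    [-1.84, 5.38, 0, 0, 0, 0.65, 1.5],
    [-2.25, 5.88, 0, 0, 0, 0.72, 1.5],
  ],
)

```text
time_s: 19.03
position: [0.681, 0.0308, 0.0793]
eef_rot: [[0.975, 0.222, 0.003], [0.222, -0.975, -0.0], [0.003, 0.001, -1.0]]
ft_force: [2.7, 3.7, -3.7]
gripper_width: 0.273
```

```bash
python3 look.py side s19 255 130 125 110 6;python3 look.py top t19 260 130 160 120 5; python3 -c "
from h import *
s=read_state();d=(np.array(s['position'])-j2w(45,20,0));R=np.array(s['eef_rot']);a=102.47-np.degrees(np.arctan2(d[1],d[0]));print(np.linalg.norm(d[:2]),a,102.47-np.degrees(np.arctan2(R[1,0],R[0,0])),s['ft_force'],s['gripper_width'],s['position'])
inc(j2w(45+89,20,79),12.47)"
```

```text
0.08950573454305069 89.84769728502151 89.62955905668191 [ 3.69608292  5.57326773 -4.29330617] 0.27197885432572444 [0.68106239 0.03040403 0.07926344]
t 19.13 inc [-0.05  0.02  0.03] [ 0.001 -0.003  0.006] F [ 3.7  5.6 -4.3] q [-7. 44. 65.  0. 72. 70.] w 0.272
```

View pics/s19.png

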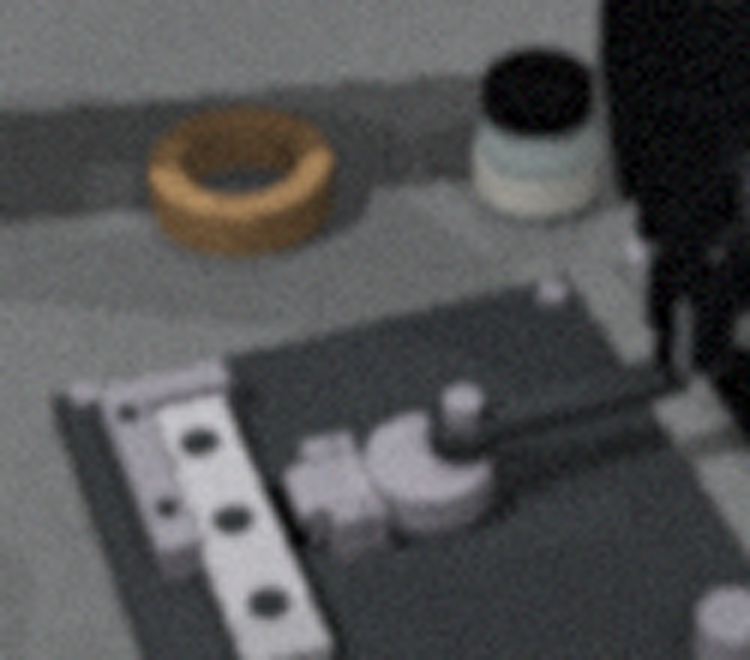

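View pics/t19.png

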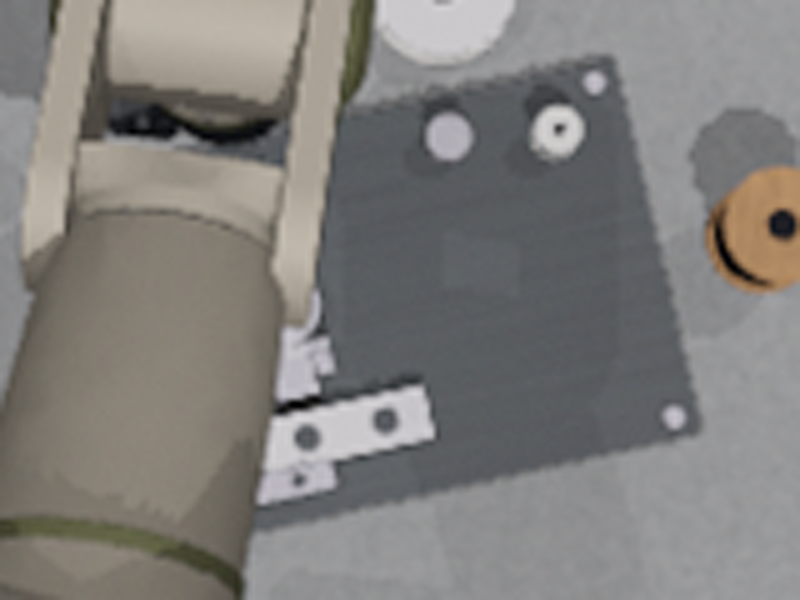

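The jaw pinches the bar, and the lever points away from the fence. One small hold row block to cancel the spring sag (about 1°), then a check.

>>> send_rows(
  increments=[
    [-0.05, 0.18, 0, 0, -0.003, 0.01, 1.5],
    [-0.05, 0.18, 0, 0, -0.003, 0.01, 1.5],
    [-0.05, 0.18, 0, 0, -0.003, 0.01, 1.5],
    [-0.05, 0.18, 0, 0, -0.003, 0.01, 1.5],
    [-0.05, 0.18, 0, 0, -0.003, 0.01, 1.5],
    [-0.05, 0.18, 0, 0, -0.003, 0.01, 1.5],
  ],
  force=50,
)

```text
time_s: 19.63
position: [0.6812, 0.0298, 0.0793]
eef_rot: [[0.977, 0.215, 0.001], [0.215, -0.977, 0.001], [0.001, -0.001, -1.0]]
ft_force: [2.6, 4.6, -3.4]
gripper_width: 0.269
```

```bash
python3 look.py side s20 255 150 125 110 6; python3 -c "
from h import *
s=read_state();d=(np.array(s['position'])-j2w(45,20,0));R=np.array(s['eef_rot']);a=102.47-np.degrees(np.arctan2(d[1],d[0]));print(np.linalg.norm(d[:2]),a,102.47-np.degrees(np.arctan2(R[1,0],R[0,0])),s['ft_force'],s['gripper_width'],s['dq'])"
```

```text
0.08954297439660687 90.25069199753835 90.0736417141205 [ 1.73169936  5.37556722 -3.80471499] 0.26793049238025124 [ 0.02250123  0.00377573 -0.00707712 -0.01525003 -0.07882815  0.04172822]
```

View pics/s20.png

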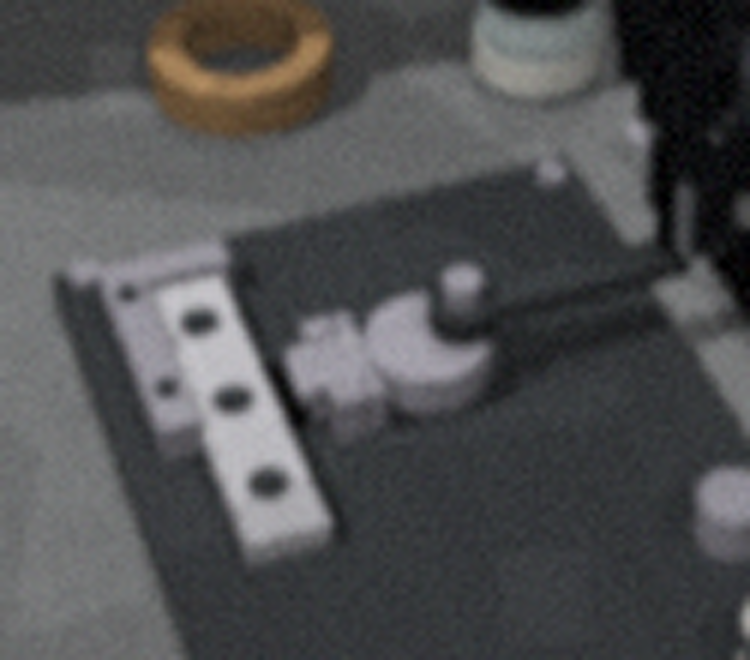

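The bar is flush on both faces and pinched, and the lever is at about 90° with the gripper steady on it. Handing in.

```bash
python3 -c "
from plant import *
print(hand_in())"
```

```text
the job is handed in; nothing more can be done
None
```

The bar is home in the fixture, and the gripper is still holding the cam lever at the top of its cam. I handed the job in at about 19.7 s.

**Seating the bar:** I gripped the bar, straightened it and slid it along the plate to the end stop and then the fence. I then let go and nudged it with shut fingers while the clamp was still open:
- **End:** the two end pushes stopped at the same place (fixture y ≈ -61.3 and -61.2 mm for the tool), with about 8 N and 4 N.
- **Side:** the side push met firm resistance at about 8 N. It also showed an unexplained force of about 3 N along the fence, which is why I repeated the end push.

**Clamping:** I gripped the knob and swung the lever about 90°.

**Last checks:**
- **Lever angle:** the tool position gives 90.3° and the tool turn gives 90.1°. At the start the tool read 0.6° with the lever open, so the true angle may be off by up to about 1°.
- **Holding force:** the wrist reads about 5 N against the spring, a little under the 6 to 7 N stated. The grip is steady at about 23 mm opening.
- **Bar and jaw:** the last side view shows the bar flat and seated, with the jaw against it. The pictures resolve only about 1 mm, so flushness finer than that rests on the contact pushes.
- **Other things:** the objects I could see in the last views had not moved. I did not check each one separately.

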